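# Zero the turns counter of a gauge spindle with the power isolated

### The job

Get the gauge spindle unit ready for its next run: flip the isolator toggle over to off, and only then turn the counter's reset knob counter-clockwise (seen from above) all the way back to its zero stop. With the pointer home, flip the toggle back on. Do not turn the knob while the switch is on, and do not disturb the loose gauges standing around.

Things in the scene. Friction and masses are not known exactly. Their poses are not given: they have to be found in the camera images.
- counter: Spindle unit: fixed grey housing 150 x 150 mm, 60 mm high, a round aluminium graduated dial on its top. Origin: centre of its underside, on the work surface; z up. The reset knob's vertical axis passes through the origin. The zero mark, with a small steel stop post just past it, lies towards -x. A spindle with a plug gauge sticks out to 125 mm from the origin towards +x, at 30 mm height.
- reset_knob (a joint): Turn of the reset knob (rad): 0 = at the hard zero stop, growing clockwise seen from above to 4.7; starts between 1.1 and 2.8. So turn it counter-clockwise seen from above to reset it. Friction about 0.05 N m; it stays where it is left.
- knob_grip (a point): Grip point of the black reset knob, on its axis, 92 mm above the work surface. An upright bar 44 mm long, 14 mm wide, its sides free from 73 to 104 mm height, on a disc 44 mm across. The axes turn with the knob: the bar lies along x, pinch it along y; the thin pointer over the dial and the white line on top point to -x. At zero the axes are parallel to those of counter.
- isolator: Isolator box: fixed grey housing 130 mm (x) by 90 mm (y), 50 mm high. Origin: centre of its underside, on the work surface; z up. The toggle's axle lies along y, 50 mm above the origin; low guide cheeks beside it reach 58 mm height. On its plate a black bar marks the on side (-x), a black circle the off side (+x).
- toggle (a joint): Swing of the toggle (rad): 0 = on (leans 0.6 from upright towards the isolator's -x), 1.2 = off (leans 0.6 towards +x). Starts at 0. Its heavy grip makes it over-centre: clearly past upright (0.6 +- 0.15) it falls to the other stop by itself and stays there; about 1 N at the grip moves it.
- toggle_grip (a point): Middle of the toggle's dark steel grip, 58 mm from the axle: 33 mm to the -x side of the axle when on, to the +x side when off, 98 mm above the work surface (108 mm when upright). The grip is a round bar 20 mm thick; the toggle ends 75 mm from the axle. The axes are the isolator's when on and turn with the toggle.
- plug_gauge: Loose plug gauge standing upright, steel foot 36 mm across, black handle 22 mm across, 92 mm high. Origin: centre of its underside. A bystander, not to be disturbed.
- ring_gauge: Loose steel ring gauge lying flat, 90 mm across, 22 mm high. Origin: centre of its underside. A bystander.
- small_ring: Loose small steel ring gauge lying flat, 52 mm across, 16 mm high. Origin: centre of its underside. A bystander.
Things that resemble listed ones, but are neither listed nor needed, are in the scene too. Leave any orange or pink look-alike of the isolator alone.

How it is judged (in metres and radians):
On the way, in this order (a step that is already met when the one before it is completed fails the run):
1. the toggle has been flipped to off (value of joint toggle above 1.1 rad), for 0.2 s.
2. with the toggle off, the reset knob is back at its zero stop (value of joint reset_knob below 0.06 rad and value of joint toggle above 1.1 rad), for 0.2 s.
3. the toggle has been flipped back on (value of joint toggle below 0.1 rad), for 0.2 s.
At the end, for the whole second after the job is handed in: The reset knob rests within 0.06 rad (3.5 degrees) of its zero stop, the toggle is back on within 0.1 rad of its on stop, the plug gauge stands upright and all three loose gauges are within 30 mm of where they stood (value of joint reset_knob between -0.06 and 0.06 rad and value of joint toggle below 0.1 rad and distance of each of plug_gauge, ring_gauge, small_ring from where it was at the start of the episode below 0.03 m and angle between plug_gauge's own z axis and vertical below 0.2 rad); the robot touches nothing.
It fails at once if the reset knob is turned (faster than 0.1 rad/s) while the toggle stands on the on side (value of joint toggle below 0.6 rad and (velocity of joint reset_knob above 0.1 rad/s or velocity of joint reset_knob below -0.1 rad/s)).
It fails at once if the plug gauge is disturbed: moved more than 30 mm or tipped (distance of plug_gauge from where it was at the start of the episode above 0.03 m or angle between plug_gauge's own z axis and vertical above 0.4 rad).
It fails at once if the ring gauge is disturbed: moved more than 30 mm or tipped (distance of ring_gauge from where it was at the start of the episode above 0.03 m or angle between ring_gauge's own z axis and vertical above 0.4 rad).
It fails at once if the small ring gauge is disturbed: moved more than 30 mm or tipped (distance of small_ring from where it was at the start of the episode above 0.03 m or angle between small_ring's own z axis and vertical above 0.4 rad).
It also fails if it takes over 72 s, if anything falls off the work surface, if the arm or the gripper's body presses on something with over 40 N, if the wrist force passes 120 N, or if a joint passes its speed limit or range.

### The arm

A 7-joint arm with a two-finger parallel gripper is mounted at the origin on the work surface. World frame = base frame: x ahead of the robot, y to its left, z up, the work surface at z = 0. Lengths are in mm, angles in rad, forces in N, time in s.
With the tool pointing down it reaches from about 400 to 875 mm from the base axis. Payload 4.4 kg.
Tool frame: the origin (TCP) lies at the very end of the fingers, on their centre line; the grasp point (between the pads) lies 19 mm behind it; y points along the fingers, x is the direction in which the jaws open and shut, and the axes are right-handed (so a half turn about y gives the same grasp; the last joint's range is limited). The gripper opens to 85 mm and grips with 20 to 120 N. Pads are 22 mm wide; open, the fingers measure 114 mm over their backs; the gripper's body (76 mm by 85 mm) begins 54 mm behind the grasp point. The pads swing forward as they close: fully open they stand 13 mm farther back than shut.
Start: joints at [-1.23, 0.628, 0.038, 1.517, -0.027, 0.996, -0.02], TCP at [257.165, 596.979, 231.313] pointing down, gripper open.
Joint ranges: [-3.06, 3.06], [-0.37, 2.12], [-1.25, 1.32], [0.18, 2.47], [-1.1, 4.24], [0.23, 1.98], [-2.94, 2.94]. Speed limits (rad/s): [2.57, 2.57, 3.14, 3.14, 3.14, 3.14, 3.14].

### API

Orientations are given as [roll, pitch, yaw] about the fixed x, y, z axes, in that order (R = Rz(yaw) Ry(pitch) Rx(roll)).
In Python, from cell import readout, eyes, finish_job gives the robot as it stands. The module is installed in compiled form; this text tells all that it offers.
- The arm moves only by the tool apply_moves, never from a script. Its argument "commands" is a list that holds one entry, the list of rows, each a list of 6 numbers: the shift along the tool's x, y, z in units of 0.04 m (1.0 is 0.04 m), then the turn, a rotation vector about the tool's x, y, z in units of 5 degrees (1.0 is 5 degrees). A call has 1 to 8 rows; each row shifts and turns the pose as measured when the row begins, along the tool's axes as they then stand; what a row does not reach is not made up. A row lasts 1/12 s, in which the tool goes at most 41.7 mm and 7.16 degrees, less where a joint would pass 70% of its speed; a pose out of reach is approached as far as the arm can. A call with a number of a shift or a turn outside -1 to 1 is refused whole. A call with a gripper value outside its range is refused whole. "claw" is the finger opening in mm, from 0 to 85.4, set as the call begins (left out, the last holds). The fingers move at their own pace and stop on an object; the grip force is fixed at half the most. Time passes only in rows, so rows that do not move let the fingers close. It gives the time, the measured TCP pose, the force and the opening at its end, in the units of the state.
- readout.read_state(): the state, without advancing time (a new reading comes with each control period).
- eyes.get_image(name): name is "scene" or "top" or "wrist"; returns a dict with "image" (384x512x3 uint8, red, green, blue), "mtx" (3x3 intrinsics, pixels), "rvec" (rotation vector, rad) and "tvec" (3), from world to camera coordinates, as OpenCV has them. Camera axes: x right, y down, z forward; pixel columns grow to the right and rows downward; lengths in mm; the calibration is good to about 2 mm. A picture is of the moment at which its call begins. There is no depth.
- finish_job(): hands the job in, once; it reports no verdict.
The state is a dict: "clock": time; "qpos": joint angles; "qd": joint speeds; "tau": joint torques, N m; "eef_pos": TCP position; "tool_rot": TCP orientation; "force": force on the tool from outside, world axes, zero at the start; "torque": the same for the moment, N m; "width": finger opening in mm.
Only numpy, scipy, OpenCV 4.12 (cv2) and the standard library are available. Lean on these libraries where they do the work, as an engineer would, in place of code of your own. Each camera call takes 0.05 s, during which the arm holds its last target. There are 200 camera calls.

## Working session

There is one attempt and no reset: what is moved stays moved. The work goes in short steps, Python scripts to look and compute and a tool call to move; the robot and the scene stay as the last step left them, time stands still between calls to the robot, and variables do not carry over. Pictures are saved under pics/ and viewed, about 8 in all and at most 12, crops included, and the job is handed in when it is done.

Besides the shell and the picture viewer there is one more tool, called as name(argument=value, ...) on one line, values as JSON. apply_moves: Moves the arm, as the interface text tells. Shifts and turns lie within -1 to 1; 1 stands for 0.04 m of shift or 5 degrees of turn. Its arguments: {"type":"object","properties":{"commands":{"type":"array"},"claw":{"type":"number"}},"required":["commands"]}

```bash
mkdir -p pics
cat > h.py <<'E'
import numpy as np, cv2, json
from cell import readout, eyes
from scipy.spatial.transform import Rotation as R
def get(n,save=None):
    d=eyes.get_image(n); im=np.ascontiguousarray(d["image"][:,:,::-1])
    np.savez(f"/tmp/{n}.npz",**d)
    if save: cv2.imwrite(f"pics/{save}.png",im)
    return im,d
def ray(d,uv,z):
    K=np.array(d["mtx"]);Rm=cv2.Rodrigues(np.array(d["rvec"],float))[0];t=np.array(d["tvec"],float).ravel()
    c=-Rm.T@t; v=Rm.T@np.linalg.solve(K,[uv[0],uv[1],1.]); return c+v*(z-c[2])/v[2]
def proj(d,p):
    return cv2.projectPoints(np.array(p,float).reshape(-1,3),np.array(d["rvec"],float),np.array(d["tvec"],float),np.array(d["mtx"],float),None)[0].reshape(-1,2)
def tool():
    s=readout.read_state(); return np.array(s["eef_pos"]),R.from_euler("xyz",s["tool_rot"]),s
E
python3 - <<'E'
from h import *
a,d=get("top");b,e=get("scene")
cv2.imwrite("pics/a.png",np.vstack([cv2.resize(a,(400,300)),cv2.resize(b,(400,300))]))
cv2.imwrite("pics/top.png",cv2.resize(a,(800,600)))
p,r,s=tool();print(s,r.as_matrix().round(2))
for x in(d,e):print(ray(x,(256,192),0))
E
```

```text
{'clock': 0.1, 'qpos': array([-1.22985615,  0.62924057,  0.03839238,  1.51827132, -0.02699249,
        0.99627273, -0.02000151]), 'qd': array([ 2.94340662e-04, -3.19831028e-03,  1.07250846e-03, -2.46775708e-03,
        8.28619947e-04, -2.93200953e-05,  1.59819353e-04]), 'tau': array([ 2.57430729e-03, -5.64521670e+01,  1.23017069e+00, -1.93972296e+01,
        1.12554850e-02,  5.38807508e-03,  3.03773732e-05]), 'eef_pos': array([256.87860147, 596.48645818, 230.48747999]), 'tool_rot': array([-1.57078786,  0.0016759 ,  1.16410103]), 'force': array([-0.83031603,  0.58323167,  0.82777354]), 'torque': array([-0.02996785, -0.02847442, -0.01501934]), 'width': 85.19587646991775} [[ 0.4  -0.   -0.92]
 [ 0.92 -0.    0.4 ]
 [-0.   -1.    0.  ]]
[556.94606044 -29.59032603   0.        ]
[466.05887588 -56.50794501   0.        ]
```

View pics/top.png

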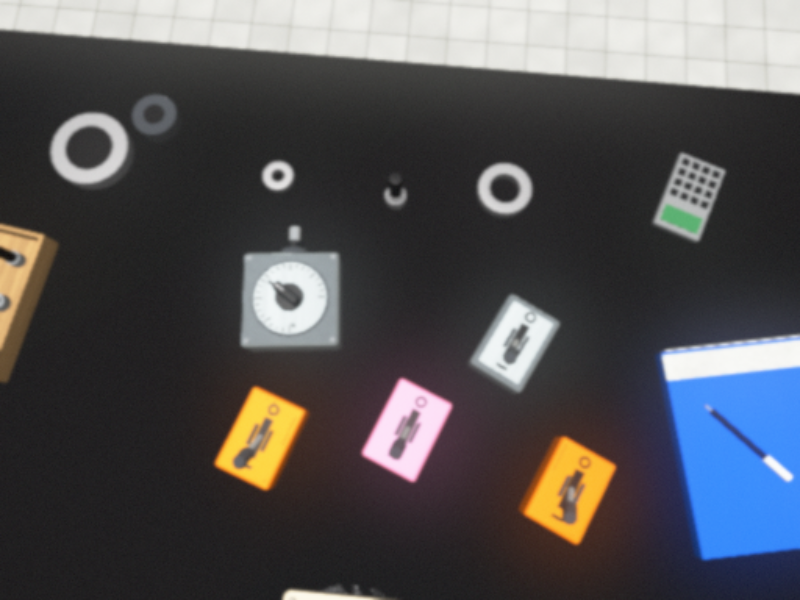

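View pics/a.png

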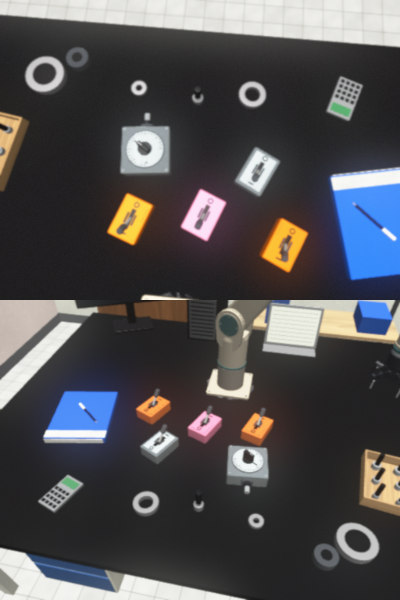

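The top view (800×600) shows four switch boxes: orange at (262,438) and (570,490), pink at (407,430), and grey/white at (515,342). Only the grey one fits the isolator description. Its circle at (531,317) is the off (+x) end and the bar at (500,365) is the on end. The counter is at (290,298), with its spindle pointing up and its pointer up-left. Next I'll confirm in a crop and measure.

Run:
```python
from h import *
o=[]
for n in("top","scene"):
    d=dict(np.load(f"/tmp/{n}.npz"));im=np.ascontiguousarray(d["image"][:,:,::-1])
    hsv=cv2.cvtColor(im,cv2.COLOR_BGR2HSV)
    if n=="top": roi={"iso":(330,219,50,165),"cnt":(186,190,50,165)}
    if n=="top":
        D=d
        for nm,(u,v),z,th in(("iso",(330,219),50,150),("cnt",(186,190),60,90)):
            m=((hsv[:,:,2]>th)&(hsv[:,:,1]<70)).astype(np.uint8)
            m=cv2.morphologyEx(m,cv2.MORPH_OPEN,np.ones((5,5)))
            cs=cv2.findContours(m,cv2.RETR_EXTERNAL,2)[0]
            for c in cs:
                if cv2.pointPolygonTest(c,(u,v),False)>0:
                    w=np.array([ray(d,p[0],z)[:2] for p in c],np.float32)
                    print(nm,cv2.minAreaRect(w),cv2.contourArea(c))
        print("circle",ray(d,(531*.64,317*.64),50),"bar",ray(d,(501*.64,366*.64),50),"spindle tip",ray(d,(294*.64,230*.64),30))
        print("plug",ray(d,(396*.64,199*.64),5),"ring",ray(d,(505*.64,189*.64),15),"small",ray(d,(278*.64,175*.64),10))
        cv2.imwrite("pics/crop.png",np.hstack([cv2.resize(im[150:235,145:230],(400,400),interpolation=2),cv2.resize(im[180:260,290:370],(400,400),interpolation=2)]))
```

```text
iso ((496.57861328125, -212.612060546875), (83.88348388671875, 124.41498565673828), 63.20374298095703) 1675.0
cnt ((534.6769409179688, 139.78382873535156), (159.92713928222656, 151.63804626464844), 6.144073963165283) 3756.0
circle [ 537.40851074 -236.18796827   50.        ] bar [ 456.83388054 -193.83646149   50.        ] spindle tip [651.90873525 153.61225689  30.        ]
plug [730.378013    -7.25776494   5.        ] ring [ 760.80116644 -189.47358954   15.        ] small [753.63779914 197.13918514  10.        ]
```

View pics/crop.png

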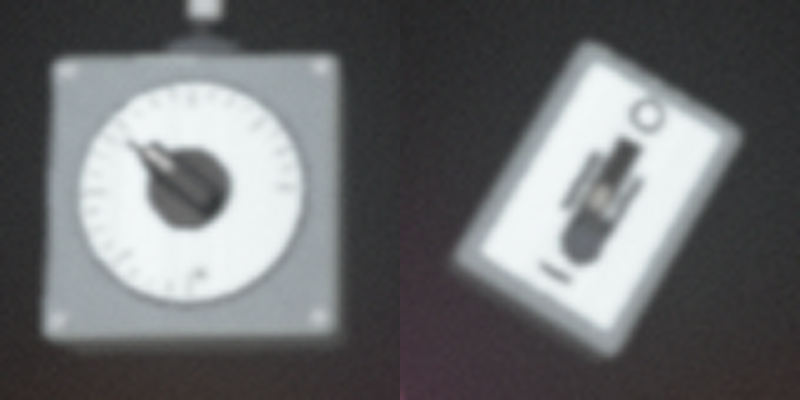

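The crop confirms it: the grey box has the white plate, circle at upper right, bar at lower left, and the toggle leaning to the bar side (on). The dial pointer points up-left, about 2.25 rad from zero. I'll head over the counter first for a close look.

apply_moves(commands=[[[-0.45,0,-0.71,0,0,0],[-0.45,0,-0.71,0,0,0],[-0.45,0,-0.71,0,0,0],[-0.45,0,-0.71,0,0,0],[-0.45,0,-0.71,0,0,0],[-0.45,0,-0.71,0,0,0],[-0.45,0,-0.71,0,0,0],[-0.45,0,-0.71,0,0,0]]], claw=85)

```text
clock: 0.77
eef_pos: [405.1, 374.1, 224.9]
tool_rot: [-1.562, 0.005, 1.184]
force: [0.6, 1.2, -1.1]
width: 85.3
```

apply_moves(commands=[[[-0.45,0,-0.71,0,0,0],[-0.45,0,-0.71,0,0,0],[-0.45,0,-0.71,0,0,0],[-0.45,0,-0.71,0,0,0],[-0.45,0,-0.71,0,0,0],[-0.45,0,-0.71,0,0,0],[0,0,0,0,0,0],[0,0,0,0,0,0]]])

```text
clock: 1.43
eef_pos: [529.8, 189.5, 221.7]
tool_rot: [-1.564, 0.012, 1.17]
force: [0.2, 2.1, 0.3]
width: 84.7
```

Run:
```python
from h import *
im,d=get("wrist","w1");p,r,s=tool();print(p,r.as_euler("xyz",True),s["force"])
```

```text
[530.25782392 188.47350493 221.63894088] [-89.66850947   0.76990645  67.02019179] [ 1.62472834 -1.46086361 -0.19115333]
```

View pics/w1.png

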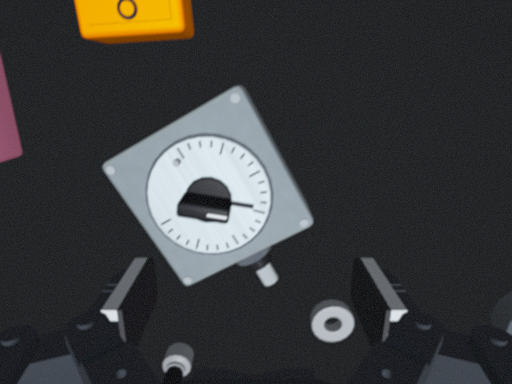

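The wrist view shows the counter's corner screws at (237,98), (304,224), (188,281) and (109,170), the pointer tip at (253,206), the stop post at (177,162) and the spindle tip at (267,275).

Run:
```python
from h import *
d=dict(np.load("/tmp/wrist.npz"))
c=np.array([ray(d,p,60)for p in[(237,98),(304,224),(188,281),(109,170)]]);print(c.round(1))
C=c.mean(0);print("C",C)
e=lambda v:np.degrees(np.arctan2(v[1],v[0]))
print("sides",[e(c[(i+1)%4]-c[i]) for i in range(4)],np.linalg.norm(c[1]-c[0]))
print("spindle",e(ray(d,(267,275),30)-C),"post",e(ray(d,(177,162),65)-C))
print("pointer",e(ray(d,(253,206),66)-C), "tip",ray(d,(253,206),66))
a,b=ray(d,(227,217),104),ray(d,(205,213),104);print("white",e(a-b),a,b)
print("scene view check of C in top px",proj(np.load("/tmp/top.npz"),[C[0],C[1],104]))
```

```text
[[463.9 200.4  60. ]
 [596.5 212.6  60. ]
 [610.5  80.7  60. ]
 [476.6  65.5  60. ]]
C [536.87929288 139.82276146  60.        ]
sides [np.float64(5.265798261592402), np.float64(-83.97257783865949), np.float64(-173.52185501838335), np.float64(95.40165804596865)] 133.21736101039517
spindle 6.021305884204664 post -165.46604211000215
pointer 58.72210780435577 tip [558.48020634 175.38092345  66.        ]
white 56.23017780798671 [546.26162552 157.909071   104.        ] [536.08214156 142.68580052 104.        ]
scene view check of C in top px [[182.71878501 184.49946804]]
```

apply_moves(commands=[[[-0.8,0,-0.11,0,0.2,0],[-0.8,0,-0.11,0,0.2,0],[-0.8,0,-0.11,0,0.2,0],[-0.8,0,-0.11,0,0.2,0],[-0.8,0,-0.11,0,0,0],[-0.8,0,-0.11,0,0,0],[-0.8,0,-0.11,0,0,0],[-0.8,0,-0.11,0,0,0]]], claw=0)

```text
clock: 2.15
eef_pos: [448.8, -47.8, 222.0]
tool_rot: [-1.562, 0.006, 1.128]
force: [0.5, -0.8, -0.1]
width: -0.0
```

apply_moves(commands=[[[-0.8,0,-0.11,0,0,0],[-0.8,0,-0.11,0,0,0],[-0.8,0,-0.11,0,0,0],[-0.8,0,-0.11,0,0,0],[0,0,0,0,0,0],[0,0,0,0,0,0]]])

```text
clock: 2.65
eef_pos: [405.5, -175.7, 222.9]
tool_rot: [-1.561, 0.006, 1.132]
force: [0.4, 0.8, -0.3]
width: -0.0
```

Run:
```python
from h import *
im,d=get("wrist","w2");p,r,s=tool();print(p,r.as_euler("xyz",True),s["force"],s["width"])
print(proj(d,[[497,-213,50],[467.6,-198,98]]))
```

```text
[ 405.33342556 -175.91566077  222.88444052] [-89.46640885   0.41112688  64.8579352 ] [-0.44998353 -0.18292096 -0.03638255] -0.013352608619513335
[[259.06991446 260.95869736]
 [260.9422539  254.93471082]]
```

View pics/w2.png

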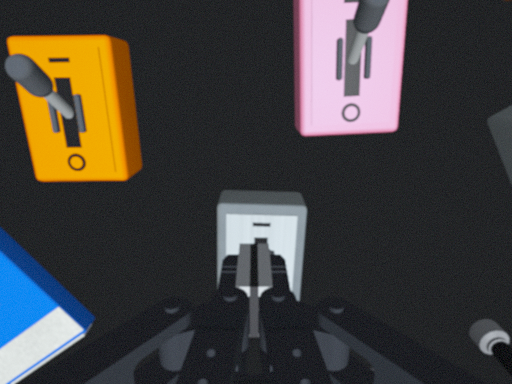

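The view confirms the isolator squarely below, with its bar mark at (261,224) and the fingers aligned with its y axis. I'll lower behind the toggle's on side.

apply_moves(commands=[[[0.05,0.68,-0.09,0,0,0],[0.05,0.68,-0.09,0,0,0],[0.05,0.68,-0.09,0,0,0],[0.05,0.68,-0.09,0,0,0],[0.04,0.68,-0.09,0,0.3,0],[0,0,0,0,0,0]]])

```text
clock: 3.2
eef_pos: [433.0, -165.3, 84.1]
tool_rot: [-1.571, 0.001, 1.122]
force: [0.1, 0.4, 0.2]
width: 0.5
```

Run:
```python
from h import *
p,r,s=tool();print(p,r.as_euler("xyz",True),s["force"])
a=np.radians(-27);v=p[:2]-[497,-213];print(v@[np.cos(a),np.sin(a)],v@[-np.sin(a),np.cos(a)])
```

```text
[ 433.04153252 -165.29509226   84.09056153] [-9.00163647e+01  7.58168027e-02  6.42946023e+01] [0.14961427 0.39793777 0.18238554]
-78.64498670606875 13.468847420702318
```

apply_moves(commands=[[[-0.34,-0.1,0,0,0.1,0],[0,0,0,0,0,0],[0,0,-0.3,0,0,0],[0,0,-0.3,0,0,0],[0,0,-0.3,0,0,0],[0,0,0,0,0,0]]])

```text
clock: 3.7
eef_pos: [462.1, -183.0, 91.7]
tool_rot: [-1.566, -0.003, 1.131]
force: [0.6, -0.2, 0.2]
width: 0.4
```

apply_moves(commands=[[[-0.25,0,-0.3,0,0,0],[-0.2,0,-0.3,0,0,0],[0,0,-0.3,0,0,0],[0,0,-0.3,0,0,0],[0,0,0,0,0,0],[0,0,0,0,0,0],[0,0,0,0,0,0],[0,0,0,0,0,0]]])

```text
clock: 4.37
eef_pos: [498.1, -209.0, 98.6]
tool_rot: [-1.566, -0.008, 1.145]
force: [-1.2, -0.0, 0.5]
width: -0.1
```

Run:
```python
from h import *
p,r,s=tool();print(p,r.as_euler("xyz",True),s["force"])
a=np.radians(-27);v=p[:2]-[497,-213];print(v@[np.cos(a),np.sin(a)],v@[-np.sin(a),np.cos(a)])
b,_=get("scene");a,_=get("top")
cv2.imwrite("pics/t1.png",np.hstack([cv2.resize(a[170:270,280:380],(400,400)),cv2.resize(b[110:230,140:260],(400,400))]))
```

```text
[ 498.05119327 -209.0252481    98.59912528] [-89.6986451   -0.4801613   65.62514969] [-1.19703552 -0.03228414  0.48468473]
-0.8678795402832377 4.018761637857261
```

View pics/t1.png

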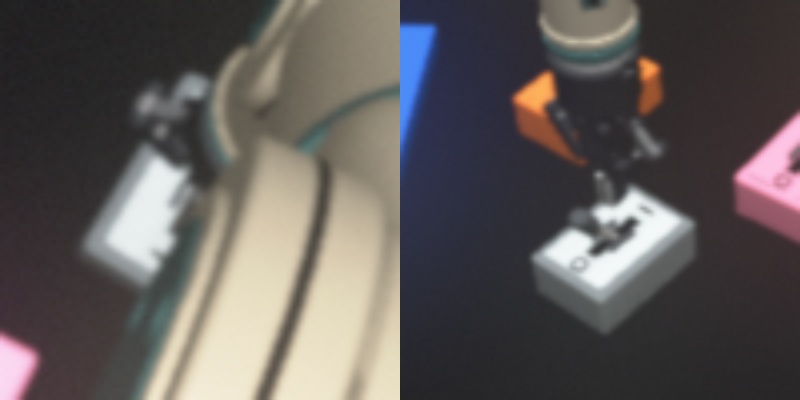

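The scene crop shows the toggle now leaning to the circle (off) side, with its grip at (585,218) and no contact. I'll rise and go to the knob.

apply_moves(commands=[[[0,-0.8,0.1,0,0,0],[0,-0.8,0,0,0,0],[0,-0.8,0,0,0,0],[0.6,-0.6,0.2,0,0,0],[0.85,0,0.27,0,0,0],[0.85,0,0.27,0,0,0],[0.85,0,0.27,0,0,0],[0.85,0,0.27,0,0,0]]])

```text
clock: 5.13
eef_pos: [510.3, -46.1, 224.7]
tool_rot: [-1.563, -0.004, 1.125]
force: [0.7, 0.0, -0.2]
width: -0.1
```

apply_moves(commands=[[[0.85,0,0.27,0,0,0],[0.85,0,0.27,0,0,0],[0.85,0,0.27,0,0,0],[0.85,0,0.27,0,0,0],[0.6,0,0.2,0,0,0],[0,0,0,0,1,0],[0,0,0,0,1,0],[0,0,0,0,1,0]]], claw=50)

```text
clock: 5.8
eef_pos: [528.1, 142.0, 225.6]
tool_rot: [-1.556, -0.005, 0.871]
force: [-0.6, -0.3, -0.4]
width: 49.8
```

apply_moves(commands=[[[0,0,0,0,1,0],[0,0,0,0,1,0],[0,0,0,0,1,0],[0,0,0,0,1,0],[0,0,0,0,1,0],[0,0,0,0,1,0],[0,0,0,0,1,0],[0,0,0,0,1,0]]])

```text
clock: 6.47
eef_pos: [522.3, 142.8, 224.0]
tool_rot: [-1.556, 0.014, 0.139]
force: [0.1, 0.6, -0.7]
width: 49.5
```

apply_moves(commands=[[[0,0,0,0,1,0],[0,0,0,0,1,0],[0,0,0,0,1,0],[0,0,0,0,1,0],[0,0,0,0,1,0],[0,0,0,0,1,0],[0,0,0,0,1,0],[0,0,0,0,1,0]]])

```text
clock: 7.13
eef_pos: [516.7, 142.4, 222.7]
tool_rot: [-1.572, 0.026, -0.596]
force: [0.3, -0.7, 0.3]
width: 50.2
```

```bash
cat >> h.py <<'E'
def togo(xyz,yaw):
    p,r,s=tool(); T=R.from_euler("xyz",[-90,0,yaw],degrees=True)
    print("p",p.round(1),"rpy",r.as_euler("xyz",True).round(1),"q",s["qpos"].round(2),"F",s["force"].round(1),s["width"])
    print("shift units",(r.inv().apply(np.array(xyz)-p)/40).round(2),"rot units",((r.inv()*T).as_rotvec(True)/5).round(2))
E
python3 - <<'E'
from h import *
togo([537,140,200],-32)
E
```

```text
p [516.7 142.4 222.7] rpy [-90.1   1.5 -34.1] q [-0.67  0.54  0.54  1.84 -0.37  0.89 -0.54] F [ 0.3 -0.7  0.3] 50.24987804918175
shift units [0.47 0.55 0.24] rot units [ 0.01 -0.43 -0.3 ]
```

apply_moves(commands=[[[0.25,0.6,0.12,0,-0.4,-0.3],[0.22,0.5,0.12,0,0,0],[0.1,0.3,0.05,0,0,0],[0,0,0,0,0,0]]])

```text
clock: 7.47
eef_pos: [541.0, 140.5, 165.1]
tool_rot: [-1.571, -0.001, -0.563]
force: [-0.7, 0.1, -0.1]
width: 50.1
```

Run:
```python
from h import *
im,d=get("wrist","w3")
togo([537,140,77],-32);print(proj(d,[[537,140,104],[537,140,60]]))
```

```text
p [541.  140.5 166. ] rpy [-90.   -0.1 -32.3] q [-0.62  0.63  0.49  1.85 -0.41  0.76 -0.47] F [-0.2  0.4  0.2] 50.0903729858898
shift units [-0.08  2.23 -0.07] rot units [-0.01 -0.05  0.01]
[[247.9485288  216.04106451]
 [248.87484402 193.8385402 ]]
```

View pics/w3.png

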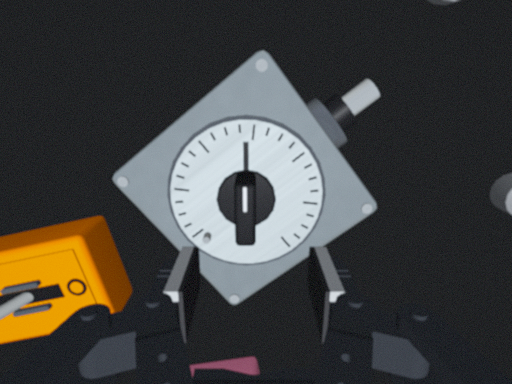

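The bar at (245,215) is vertical in the view, aligned with the jaws and centred to about 1 mm. I'll descend and grip.

apply_moves(commands=[[[-0.08,0.7,-0.07,0,0,0],[-0.02,0.7,0,0,0,0],[0,0.6,0,0,0,0],[0,0.15,0,0,0,0],[0,0,0,0,0,0]]])

```text
clock: 7.93
eef_pos: [538.5, 140.8, 82.6]
tool_rot: [-1.564, -0.005, -0.564]
force: [0.1, 0.4, -0.1]
width: 50.1
```

Run:
```python
from h import *
togo([537,140,78],-32)
```

```text
p [538.5 140.8  82.6] rpy [-89.6  -0.3 -32.3] q [-0.56  0.74  0.39  1.92 -0.5   0.57 -0.39] F [ 0.1  0.4 -0.1] 50.11412276657088
shift units [-0.02  0.11 -0.04] rot units [-0.08 -0.06  0.06]
```

apply_moves(commands=[[[-0.03,0,-0.04,0,0,0],[0,0,0,0,0,0],[0,0,0,0,0,0],[0,0,0,0,0,0],[0,0,0,0,0,0],[0,0,0,0,0,0]]], claw=0)

```text
clock: 8.43
eef_pos: [535.2, 141.7, 85.9]
tool_rot: [-1.562, -0.003, -0.563]
force: [0.2, -0.3, -8.4]
width: 12.4
```

apply_moves(commands=[[[0,0,0,0,-0.5,0],[0,0,0,0,-0.8,0],[0,0,0,0,-0.8,0],[0,0,0,0,-0.8,0]]])

```text
clock: 8.77
eef_pos: [534.9, 141.9, 85.9]
tool_rot: [-1.564, -0.005, -0.301]
force: [0.2, 0.8, -9.2]
width: 12.4
```

apply_moves(commands=[[[0,0.03,0,0,-0.9,0],[0,0.03,0,0,-0.9,0],[0,0.03,0,0,-0.9,0],[0,0.03,0,0,-0.9,0],[0,0.03,0,0,-0.9,0],[0,0.03,0,0,-0.9,0],[0,0.03,0,0,-0.9,0],[0,0.03,0,0,-0.9,0]]])

```text
clock: 9.43
eef_pos: [534.2, 141.9, 85.8]
tool_rot: [-1.564, -0.008, 0.354]
force: [-2.4, -0.2, 1.3]
width: 12.7
```

Run:
```python
from h import *
togo([535.5,141,84],95.8)
print(tool()[2]["torque"])
```

```text
p [534.2 141.9  85.8] rpy [-89.6  -0.5  20.3] q [-0.4   0.7   0.14  1.92 -0.2   0.52  0.24] F [-2.4 -0.2  1.3] 12.746841798681391
shift units [ 0.02  0.04 -0.03] rot units [ -0.   -15.1    0.13]
[ 0.08431394  0.5582579  -0.02208907]
```

apply_moves(commands=[[[0,0.02,0,0,-0.9,0],[0,0.02,0,0,-0.9,0],[0,0.02,0,0,-0.9,0],[0,0.02,0,0,-0.9,0],[0,0.02,0,0,-0.9,0],[0,0.02,0,0,-0.9,0],[0,0.02,0,0,-0.9,0],[0,0.02,0,0,-0.9,0]]])

```text
clock: 10.1
eef_pos: [533.5, 141.4, 85.8]
tool_rot: [-1.57, -0.01, 1.009]
force: [-1.5, 1.2, -2.1]
width: 12.9
```

apply_moves(commands=[[[0,0.02,0,0,-0.9,0],[0,0.02,0,0,-0.9,0],[0,0.02,0,0,-0.8,0],[0,0,0,0,-0.8,0],[0,0,0,0,-0.7,0],[0,0,0,0,-0.6,0]]])

```text
clock: 10.6
eef_pos: [533.2, 141.0, 85.9]
tool_rot: [-1.574, -0.008, 1.437]
force: [0.6, 1.8, -8.5]
width: 12.9
```

Run:
```python
from h import *
togo([535.5,141,84],95.8)
print(tool()[2]["torque"])
```

```text
p [533.2 141.   85.9] rpy [-90.2  -0.5  82.3] q [-0.21  0.7  -0.14  1.92  0.17  0.53  0.97] F [ 0.6  1.8 -8.5] 12.890834475700006
shift units [ 0.01  0.05 -0.06] rot units [ 0.05 -2.7   0.09]
[ 0.38827451  0.14891571 -0.04676099]
```

apply_moves(commands=[[[0.02,0,-0.02,0,-0.6,0],[0,0,0,0,-0.6,0],[0,0,0,0,-0.6,0],[0,0,0,0,-0.6,0]]])

```text
clock: 10.93
eef_pos: [533.2, 140.7, 85.9]
tool_rot: [-1.573, -0.005, 1.653]
force: [0.4, 1.1, -7.4]
width: 12.7
```

apply_moves(commands=[[[0,0,0,0,-0.6,0],[0,0,0,0,-0.6,0],[0,0,0,0,-0.6,0]]])

```text
clock: 11.18
eef_pos: [533.2, 140.7, 86.0]
tool_rot: [-1.573, -0.007, 1.798]
force: [-0.5, 2.8, -7.4]
width: 13.0
```

Run:
```python
from h import *
togo([535.5,141,84],95.8)
print(tool()[2]["torque"])
```

```text
p [533.2 140.7  86. ] rpy [-90.1  -0.4 103. ] q [-0.15  0.7  -0.24  1.92  0.29  0.55  1.22] F [-0.5  2.8 -7.4] 12.956654872594005
shift units [-0.01  0.05 -0.06] rot units [0.02 1.44 0.09]
[ 0.76044223  0.31779702 -2.77234781]
```

A torque of −2.8 N m shows the knob is against its stop. I'll relax, open and rise to look.

apply_moves(commands=[[[0,0,0,0,-0.4,0],[0,0,0,0,-0.1,0],[0,0,0,0,0,0]]])

```text
clock: 11.43
eef_pos: [533.2, 140.6, 86.0]
tool_rot: [-1.572, -0.013, 1.816]
force: [-0.8, 4.1, -7.3]
width: 12.6
```

apply_moves(commands=[[[0,0,0,0,0,0],[0,0,0,0,0,0],[0,0,0,0,0,0],[0,-0.7,0,0,0,0],[0,-0.8,0,0,0,0],[0,-0.8,0,0,0,0],[0,0,0,0,0,0]]], claw=50)

```text
clock: 12.02
eef_pos: [535.6, 136.6, 183.7]
tool_rot: [-1.576, 0.002, 1.849]
force: [0.7, 1.5, 1.4]
width: 49.7
```

Run:
```python
from h import *
im,d=get("wrist","w4")
togo([537,140,77],95.8)
```

```text
p [534.4 136.  181.5] rpy [-9.010e+01  1.000e-01  1.059e+02] q [-0.09  0.56 -0.32  1.84  0.25  0.77  1.31] F [ 1.  -0.3  0. ] 50.012578785436695
shift units [ 0.08  2.61 -0.08] rot units [ 0.03  2.02 -0.02]
```

View pics/w4.png

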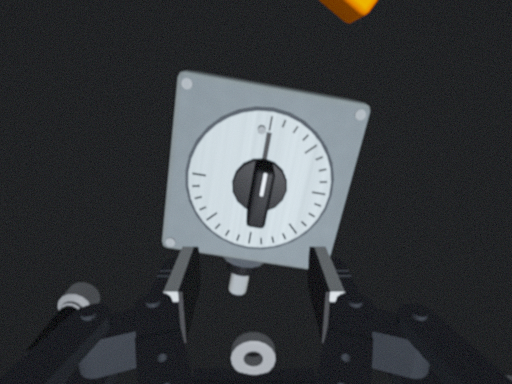

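The pointer runs from (264,165) to (269,134), in line with the zero mark at (271,121), with the post just past it at (261,128). I'll check the angle in numbers.

Run:
```python
from h import *
d=dict(np.load("/tmp/wrist.npz"))
e=lambda v:np.degrees(np.arctan2(v[1],v[0]))
c=np.array([ray(d,p,60)for p in[(186,84),(361,115),(311,260),(170,243)]]);C=(c[0]+c[1]+c[3]+c[1]+c[3]-c[0])/4 if 0 else (c[1]+c[3])/2
print(c.round(1),"axis",C, "yaw",e(c[3]-c[0]))
print("pointer tip",e(ray(d,(269,134),66)-C),"mark",e(ray(d,(271,121),61)-C),"line",e(ray(d,(269,134),66)-ray(d,(264.5,162),66)))
a,b=ray(d,(265.5,173),104),ray(d,(262,196),104);print("white",e(a-b))
im=cv2.cvtColor(d["image"],cv2.COLOR_RGB2GRAY)[128:166,250:285]
m=np.array([[250+np.argmin(r[8:])+8,128+i] for i,r in enumerate(im) if 6<=i<32]);print(m[::4].tolist())
q=np.array([ray(d,x,66)[:2] for x in m]);vx,vy,_,_=cv2.fitLine(q.astype(np.float32),cv2.DIST_HUBER,0,.01,.01).ravel();print("fit",np.degrees(np.arctan2(vy,vx)))
togo([534,110,182],65)
```

```text
[[477.1  67.7  60. ]
 [462.5 200.9  60. ]
 [591.7 205.1  60. ]
 [609.4  82.4  60. ]] axis [535.98590939 141.63196538  60.        ] yaw 6.338398448088068
pointer tip -173.67118666658254 mark -173.7397065517025 line -172.39362785619508
white -171.78482015177332
[[268, 134], [268, 138], [267, 142], [266, 146], [265, 150], [265, 154], [263, 158]]
fit 6.0859103
p [534.4 136.  181.5] rpy [-9.010e+01  1.000e-01  1.059e+02] q [-0.09  0.56 -0.32  1.84  0.25  0.77  1.31] F [ 1.  -0.3  0. ] 50.012578785436695
shift units [-0.62 -0.01  0.19] rot units [ 0.03  8.18 -0.01]
```

The knob is at zero to within about 1°. I'll go to the off side of the isolator.

apply_moves(commands=[[[0,-0.3,0,0,1,0],[0,-0.3,0,0,1,0],[0,0,0,0,1,0],[0,0,0,0,1,0],[0,0,0,0,1,0],[0,0,0,0,1,0],[0,0,0,0,1,0],[0,0,0,0,1,0]]], claw=0)

```text
clock: 12.73
eef_pos: [532.2, 130.9, 204.5]
tool_rot: [-1.579, 0.012, 1.14]
force: [0.2, -0.8, 0.1]
width: 0.1
```

Run:
```python
from h import *
togo([570,-250,200],63)
```

```text
p [532.2 130.9 204.5] rpy [-90.5   0.7  65.3] q [-0.22  0.52 -0.12  1.83  0.1   0.8   0.74] F [ 0.2 -0.8  0.1] 0.07965451501173959
shift units [-8.26  0.25 -4.83] rot units [ 0.1   0.47 -0.14]
```

apply_moves(commands=[[[-0.75,0.02,-0.43,0,0.2,0],[-0.75,0.02,-0.43,0,0.2,0],[-0.75,0.02,-0.43,0,0,0],[-0.75,0,-0.43,0,0,0],[-0.75,0,-0.43,0,0,0],[-0.75,0,-0.43,0,0,0],[-0.75,0,-0.43,0,0,0],[-0.75,0,-0.43,0,0,0]]])

```text
clock: 13.4
eef_pos: [549.5, -145.1, 201.1]
tool_rot: [-1.574, 0.021, 1.146]
force: [0.4, -0.5, -0.5]
width: 0.3
```

apply_moves(commands=[[[-0.75,0,-0.43,0,0,0],[-0.75,0,-0.43,0,0,0],[-0.75,0,-0.43,0,0,0],[0,0,0,0,0,0],[0,0,0,0,0,0]]])

```text
clock: 13.82
eef_pos: [554.0, -266.6, 199.6]
tool_rot: [-1.57, 0.036, 1.146]
force: [-0.3, 1.4, 0.1]
width: 0.1
```

Run:
```python
from h import *
togo([570,-250,92],63)
```

```text
p [ 554.  -266.6  199.6] rpy [-90.    2.1  65.7] q [ 0.45  0.61 -0.11  1.65  0.13  0.89  1.43] F [-0.3  1.4  0.1] 0.08411963063490419
shift units [ 0.64  2.67 -0.2 ] rot units [ 0.    0.54 -0.41]
```

apply_moves(commands=[[[0.35,0,-0.2,0,0.5,-0.4],[0.3,0.3,-0.1,0,0,0],[0,0.75,0,0,0,0],[0,0.75,0,0,0,0],[0,0.6,0,0,0,0],[0,0,0,0,0,0]]])

```text
clock: 14.32
eef_pos: [576.4, -243.1, 96.3]
tool_rot: [-1.57, 0.005, 1.118]
force: [-1.4, 0.4, -0.3]
width: 0.3
```

Run:
```python
from h import *
togo([570,-250,92],63)
```

```text
p [ 576.4 -243.1   96.3] rpy [-90.    0.3  64.1] q [ 0.41  0.76 -0.1   1.7   0.12  0.69  1.37] F [-1.4  0.4 -0.3] 0.3245802663940655
shift units [-0.22  0.11  0.07] rot units [-0.    0.21 -0.06]
```

apply_moves(commands=[[[-0.2,0.1,0.1,0,0.2,0],[-0.05,0.05,0.3,0,0,0],[0,0,0.3,0,0,0],[0,0,0.3,0,0,0],[0,0,0.3,0,0,0],[0,0,0.3,0,0,0],[0,0,0.3,0,0,0]]])

```text
clock: 14.9
eef_pos: [507.2, -215.8, 93.5]
tool_rot: [-1.584, 0.007, 1.112]
force: [0.7, 0.6, -0.1]
width: 0.0
```

Run:
```python
from h import *
togo([497,-213,92],63)
```

```text
p [ 507.2 -215.8   93.5] rpy [-90.8   0.4  63.7] q [ 0.4   0.68 -0.09  1.93  0.13  0.53  1.34] F [ 0.7  0.6 -0.1] 0.009884804322404683
shift units [-0.05  0.03  0.26] rot units [ 0.15  0.14 -0.08]
```

apply_moves(commands=[[[0,0,0.3,0,0,0],[0,0,0,0,0,0],[0,0,0,0,0,0],[0,0,0,0,0,0],[0,0,0,0,0,0],[0,0,0,0,0,0]]])

```text
clock: 15.4
eef_pos: [497.0, -210.2, 98.2]
tool_rot: [-1.591, 0.009, 1.116]
force: [-0.1, 0.3, 0.6]
width: 0.2
```

apply_moves(commands=[[[0,-0.5,-0.3,0,0,0],[0,-0.8,-0.2,0,0,0],[0,-0.8,0,0,0,0],[0,-0.8,0,0,0,0],[0.8,0,0,0,0,0],[0.8,0,0,0,0,0],[0.8,0,0,0,0,0],[0.8,0,0,0,0,0]]])

```text
clock: 16.07
eef_pos: [573.3, -112.2, 219.3]
tool_rot: [-1.595, 0.014, 1.096]
force: [0.5, -0.1, -0.0]
width: 0.2
```

Run:
```python
from h import *
togo([497,-213,92],63)
b,_=get("scene");a,d=get("top")
print("small/plug/ring px expected",proj(d,[[753.6,197,10],[730,-7,5],[760.8,-189.5,15]]))
cv2.imwrite("pics/t2.png",np.hstack([cv2.resize(a,(400,400)),cv2.resize(b[110:230,140:260],(400,400))]))
```

```text
p [ 573.3 -112.2  219.3] rpy [-91.4   0.8  62.8] q [ 0.2   0.54 -0.1   1.74  0.1   0.85  1.14] F [ 0.5 -0.1 -0. ] 0.18295423793803695
shift units [-3.07  3.21  0.62] rot units [ 0.27 -0.04 -0.16]
small/plug/ring px expected [[177.96992962 112.01756776]
 [253.33057483 127.48544039]
 [323.20997213 120.96125558]]
```

View pics/t2.png

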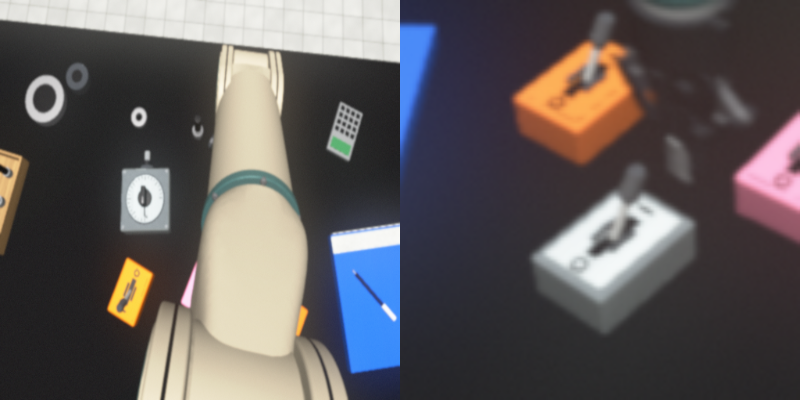

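The isolator's grip now stands at (632,180), leaning to the bar (on) side, the same pose as the untouched orange box. The dial pointer faces the zero side, the plug and small ring are in place, and the arm is clear.

```bash
python3 -c "
from cell import finish_job
print(finish_job())"
```

```text
the job is handed in; nothing more can be done
None
```

I flipped the grey isolator to off, turned the reset knob back to its zero stop, flipped the isolator on again and handed the job in. The job took about 16 s of the allowed 72 s; the hand-in gives no verdict.

- **Knob:** the wrist torque rose to about 2.8 N m at the stop. In the close view afterwards, the pointer was within about 1° of the zero mark. The white line on the knob read about 2° off, still inside the 3.5° limit.
- **Grip on the knob:** the wrist had turned about 7–8° past what I expected at the stop, so the bar probably slipped slightly in the fingers. The close view was taken after I let go, so it shows where the knob actually rests.
- **Toggle:** the scene camera showed it leaning to the off side before I touched the knob. After the second flip it leaned to the on side, like the untouched orange box next to it. I judged this by eye, not by a measured angle.
- **Loose gauges:** the plug gauge and small ring looked to be where they started. The large ring was hidden behind the arm in the last picture, so I could not check it, but the arm's path stayed well away from it.
- **Contact:** the arm ended clear of everything at about 220 mm height, with the wrist force near zero.

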